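Lay two honing stones fine side up against the board's rail

TASK

Get the honing board ready: push over each of the two sharpening stones standing on edge so that it lies flat with its red side up, and push each one back until its long side is flush against the metal rail at the back of the board. Only push with the fingers: do not pick the stones up, and leave the small bottle between them and everything else lying around where it is.

Things in the scene. Friction and masses are not known exactly. Their poses are not given: they have to be found in the camera images.
- board: Pale wooden board fixed on the bench, 12 mm thick, 580 mm wide (y), 265 mm deep (x from -145 to +120 mm). Origin on its underside; x points away from the robot to the rail, z up. Aluminium rail along y at the far edge: near face at x = +100 mm, 15 mm thick, top 26 mm above the bench. A red-up stone flush against it has its centre at board x = +70 mm, 24.5 mm above the bench.
- stone_1: Two-layer sharpening stone, 180 x 60 x 25 mm, 0.4 to 0.8 kg: one 180 x 60 face is red (fine), the other dark grey. Origin at its centre; own x points out of the red face, y along the 180 mm, z along the 60 mm. Starts on a long narrow edge (60 mm high) on the board, roughly parallel to the rail. One stone's red face looks away from the rail, the other's towards it; either may be left.
- stone_2: Same stone as stone_1, same axes. Pushed level near its top, a stone tips over its far lower edge, goes past balance at about 23 degrees and falls flat; the face pushed on ends on top. Lying, it is 25 mm high. A few N tip it, up to 10 N slide it. The two stand about 140 mm left and right of the board's middle, at board x -30 to 0 mm.
- oil_phial: Small amber glass phial with black cap, 30 mm diameter, 70 mm tall, standing on the board between the stones, near the rail (about board x = 65 mm, y = 0). Origin at the centre of its underside. Leave it alone.
- oil_bottle: Blue bottle, 60 mm diameter, 150 mm tall, standing on the bench left of the board. Origin at the centre of its underside. Leave it alone.
- grit_jar: Clear jar with yellow lid, 64 mm diameter, 70 mm tall, on the bench right of the board. Origin at the centre of its underside. Leave it alone.
- green_bar: Green bar of polishing compound, 45 x 110 x 35 mm (x, y, z), on the bench behind the rail. Origin at the centre of its underside. Leave it alone.
- white_bar: White bar of polishing compound, 45 x 100 x 35 mm (x, y, z), on the bench behind the rail. Origin at the centre of its underside. Leave it alone.
- felt_wheel: Red felt polishing wheel lying flat, 90 mm diameter, 25 mm high, on the bench right of the board. Origin at the centre of its underside. Leave it alone.
- knife: Finished knife with brown wooden handle lying on the bench behind the rail, 212 mm long, 18 mm high. Origin on its underside at the joint of handle and blade; the blade points along +y. Leave it alone.
Things that resemble listed ones, but are neither listed nor needed, are in the scene too. Leave any purple or turquoise look-alike of the stone_1 alone.

How it is judged:
At the end, for the whole second after the job is handed in: Both stones lie flat on the board, red face up (within 0.12 rad), long side along the rail (within 0.07 rad) and against it (centre 64 to 74.5 mm ahead of the board's origin, i.e. a gap of at most 6 mm at the middle), within 200 mm left or right of the board's middle, at rest (angle between each of stone_1, stone_2's own x axis and vertical below 0.12 rad and x of stone_1 in the frame of board between 0.064 and 0.0745 m and y of stone_1 in the frame of board between -0.2 and 0.2 m and z of each of stone_1, stone_2 in the frame of board below 0.03 m and angle between the z axis of each of stone_1, stone_2 and the x axis of board, either way round below 0.07 rad and linear speed of each of stone_1, stone_2 below 0.02 m/s and x of stone_2 in the frame of board between 0.064 and 0.0745 m and y of stone_2 in the frame of board between -0.2 and 0.2 m); the robot touches nothing.
It fails at once if a stone is picked up (its centre more than 60 mm above the bench, or lying flat but raised by some 17 mm) (height (world z) of any of stone_1, stone_2 above 0.06 m or (angle between stone_1's own x axis and vertical below 0.3 rad and height (world z) of stone_1 above 0.042 m) or (angle between stone_1's own x axis and vertical above 2.84 rad and height (world z) of stone_1 above 0.042 m) or (angle between stone_2's own x axis and vertical below 0.3 rad and height (world z) of stone_2 above 0.042 m) or (angle between stone_2's own x axis and vertical above 2.84 rad and height (world z) of stone_2 above 0.042 m)).
It fails at once if the phial, a bottle, jar, bar, the felt wheel or the knife is moved by more than 20 mm (distance of any of oil_phial, oil_bottle, grit_jar, green_bar, white_bar, felt_wheel, knife from where it was at the start of the episode above 0.02 m).
It also fails if it takes over 64 s, if anything falls off the work surface, if the arm or the gripper's body presses on something with over 40 N, if the wrist force passes 120 N, or if a joint passes its speed limit or range.

ROBOT

A 6-joint arm with a two-finger parallel gripper is mounted at the origin on the work surface. World frame = base frame: x ahead of the robot, y to its left, z up, the work surface at z = 0. Lengths are in m, angles in rad, forces in N, time in s.
With the tool pointing down it reaches from about 0.375 to 0.9 m from the base axis. Payload 3.1 kg.
Tool frame: the origin (TCP) lies midway between the tips of the shut fingers; the grasp point (between the pads) lies 19 mm behind it; z points along the fingers, y is the line along which they close (so a half turn about z gives the same grasp; the last joint's range is limited). The gripper opens to 85 mm and grips with 20 to 120 N. Pads are 22 mm wide; open, the fingers measure 114 mm over their backs; the gripper's body (76 mm by 85 mm) begins 54 mm behind the grasp point. The pads swing forward as they close: fully open they stand 13 mm farther back than shut.
Start: joints at [1.159, 0.527, 1.433, -0, 1.181, -0.178], TCP at [0.144, 0.608, 0.231] pointing down, gripper open.
Joint ranges: [-3.08, 3.08], [-0.75, 2.2], [0.22, 2.44], [-1.43, 4.57], [0, 2.65], [-2.85, 2.85]. Speed limits (rad/s): [2.79, 2.79, 3.14, 3.14, 3.14, 3.14].

INTERFACE

Orientations are given as a rotation vector (axis times angle).
In Python, from bench import get_state, camera, camera_params, close_job, look_for, spot_point gives the robot as it stands.
- The arm moves only by the tool servo_tool, never from a script. Its argument "commands" is a list of rows, each an object of numbers: "tx", "ty", "tz": the shift along the tool's x, y, z in cm; "yaw": the turn about the tool's z in degrees. In form: [{"tx": .., "ty": .., "tz": .., "yaw": ..}, ...]. A call has 1 to 12 rows; each row is the pose to reach, as a shift and turn from the pose commanded when the call began, along the tool's axes at that moment; what a row does not reach only later rows make up. A row lasts 1/12 s, in which the tool goes at most 41.7 mm and 7.16 degrees, less where a joint would pass 70% of its speed; a pose out of reach is approached as far as the arm can. A call with a gripper value outside its range is refused whole. "hand" is the opening, from -1 (shut) to 1 (fully open), so that 0 is half open, set as the call begins (left out, the last holds). The fingers move at their own pace and stop on an object; "newtons" is the grip in N (left out, the last holds). Time passes only in rows, so rows that repeat a pose let the fingers close. It gives the time, the measured TCP pose, the force, the opening and the grip force at its end, in the units of the state.
- get_state(): the state, without advancing time (a new reading comes with each control period).
- camera(name): name is "side" or "top"; returns the picture (400x640x3 uint8, red, green, blue); there is no depth.
- camera_params(name): a dict with "vfov" (degrees; the focal length in pixels is half the picture's height over the tangent of half this angle, whatever the lens; pixels are square), "cx", "cy" (the principal point, pixels), "k1" (the pictures are not rectified: a ray, as slopes to the right and down, at radius r is drawn at 1 + k1 r^2 times it, then the intrinsics apply), "R" (3x3) and "t" (3): a world point X has camera coordinates R X + t. Camera axes: x right, y down, z forward; pixel columns grow to the right and rows downward; lengths in m; the calibration is good to about 2 mm. A picture is of the moment at which its call begins. camera_params takes no time and is no camera call.
- close_job(): hands the job in; it is judged then, once.
Trained networks look in the newest picture that a camera, given by its name, has taken for a name from the list of things; names that differ only in an ending like _2 or _b are one class to them, and where a whole thing is asked for, a point or a joint stands for the part that bears it (a point fixed in the world has none). Each returns a list of dicts, best first, with "p" (0 to 1); they miss things now and then, are a little off and sometimes report something else, mostly with a low value. They report only what shows in the picture. A call takes as long as a camera call. They do not tell look-alikes from the thing itself.
- look_for(camera, label): "point" ([x, y, z] in m, in world coordinates, good to about 4 mm: the middle of the surface that is visible of it).
- spot_point(camera, label): "point" ([x, y, z] in m, in world coordinates, good to about 4 mm: a listed point, or the origin of a listed thing).
The state is a dict: "t": time; "qpos": joint angles; "dq": joint speeds; "joint_torque": joint torques, N m; "tcp_pos": TCP position; "ee_rot": TCP orientation; "ft_force": force on the tool from outside, world axes, zero at the start; "wrist_torque": the same for the moment, N m; "width": finger opening in m; "finger_force": force on a finger pad.
Only numpy, scipy, OpenCV 4.12 (cv2) and the standard library are available. Lean on these libraries where they do the work, as an engineer would, in place of code of your own. Each camera call takes 0.05 s, during which the arm holds its last target. There are 200 camera calls.

## Working session

There is one attempt and no reset: what is moved stays moved. The work goes in short steps, Python scripts to look and compute and a tool call to move; the robot and the scene stay as the last step left them, time stands still between calls to the robot, and variables do not carry over. Pictures are saved under pics/ and viewed, at most 10 in all, crops included, and the job is handed in when it is done.

Besides the shell and the picture viewer there is one more tool, called after ">>>" by a JSON object that holds its "op" and its "data", one argument or row to a line. servo_tool: Moves the arm, as the interface text tells. Its arguments: {"type":"object","properties":{"commands":{"type":"array","items":{"type":"object","properties":{"tx":{"type":"number"},"ty":{"type":"number"},"tz":{"type":"number"},"yaw":{"type":"number"}}}},"hand":{"type":"number"},"newtons":{"type":"number"}},"required":["commands"]}

```bash
mkdir -p pics; ls; python3 - <<'E'
from bench import *
import cv2
for c in("top","side"):
    im=camera(c); cv2.imwrite(f"pics/{c}0.png",im[:,:,::-1])
    for n in("board","stone_1","oil_phial"):
        print(c,n,[(round(d["p"],2),[round(float(v),3) for v in d["point"]]) for d in spot_point(c,n)])
    p=camera_params(c);print(p)
s=get_state();print(s["t"],s["tcp_pos"],s["ee_rot"])
E
```

```text
pics
top board [(0.68, [0.602, 0.008, -0.002])]
top stone_1 [(0.97, [0.358, -0.388, 0.032]), (0.95, [0.599, -0.133, 0.046]), (0.87, [0.564, 0.141, 0.041]), (0.6, [0.341, -0.141, 0.029])]
top oil_phial [(0.51, [0.662, 0.018, 0.011]), (0.42, [0.678, -0.356, -0.002])]
{'vfov': 45.57521146694629, 'cx': 320.8901389800957, 'cy': 203.263629172218, 'k1': -0.13310260459411347, 'R': array([[ 5.45385747e-04, -9.99905033e-01,  1.37705182e-02],
       [-9.89830384e-01, -2.49866694e-03, -1.42230687e-01],
       [ 1.42251588e-01, -1.35529068e-02, -9.89737745e-01]]), 't': array([-0.00694213,  0.57794591,  1.52777818])}
side board [(0.86, [0.604, 0.008, 0.002])]
side stone_1 [(0.81, [0.354, -0.39, 0.031]), (0.8, [0.566, 0.137, 0.043]), (0.71, [0.594, -0.136, 0.048]), (0.7, [0.339, -0.138, 0.035]), (0.19, [0.659, 0.018, 0.011])]
side oil_phial [(0.68, [0.66, 0.019, 0.012])]
{'vfov': 57.74962140230242, 'cx': 321.045737316668, 'cy': 196.90365622103823, 'k1': 0.010257723891707511, 'R': array([[ 0.91880679, -0.39466492, -0.00580347],
       [-0.2200181 , -0.49989932, -0.837671  ],
       [ 0.32769821,  0.77093467, -0.54614431]]), 't': array([-0.51252094,  0.18399227,  0.76473282])}
0.4 [0.14410525 0.60803162 0.23116234] [-3.64835712e-01 -3.12025545e+00  4.89541888e-04]
```

View pics/top0.png

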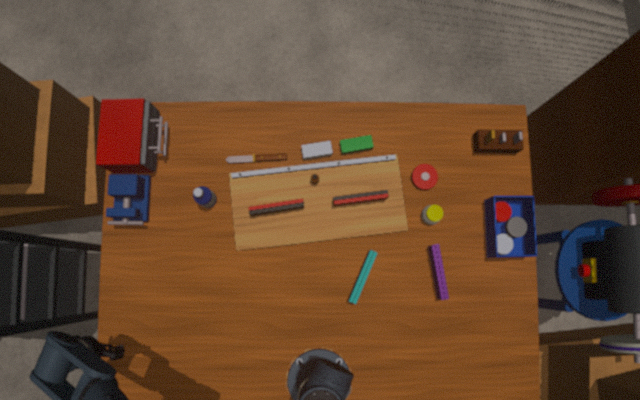

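View pics/side0.png

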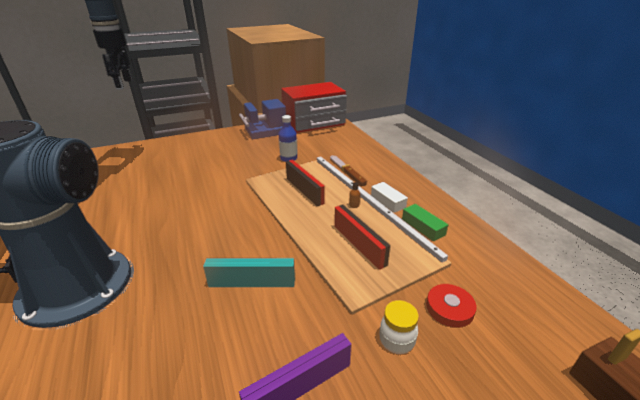

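```bash
cat > h.py <<'E'
from bench import *
import numpy as np, cv2
def ray(c,uv,z):
    p=camera_params(c); f=200/np.tan(np.radians(p["vfov"]/2))
    d=(np.array(uv,float)-[p["cx"],p["cy"]])/f; s=d.copy()
    for _ in range(20): s=d/(1+p["k1"]*(s@s))
    C=-p["R"].T@p["t"]; v=p["R"].T@np.r_[s,1]
    return C+v*(z-C[2])/v[2]
def pix(c,X):
    p=camera_params(c); f=200/np.tan(np.radians(p["vfov"]/2))
    q=p["R"]@X+p["t"]; s=q[:2]/q[2]; return s*(1+p["k1"]*(s@s))*f+[p["cx"],p["cy"]]
E
python3 - <<'E'
import cv2,numpy as np
a=cv2.imread("pics/top0.png")[145:255,222:422]; b=cv2.imread("pics/side0.png")[140:280,240:460]
a=cv2.resize(a,(800,440),interpolation=2);cv2.imwrite("pics/ta.png",a)
b=cv2.resize(b,(800,509),interpolation=2);cv2.imwrite("pics/sb.png",b)
E
```

```text
(no output)
```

View pics/ta.png

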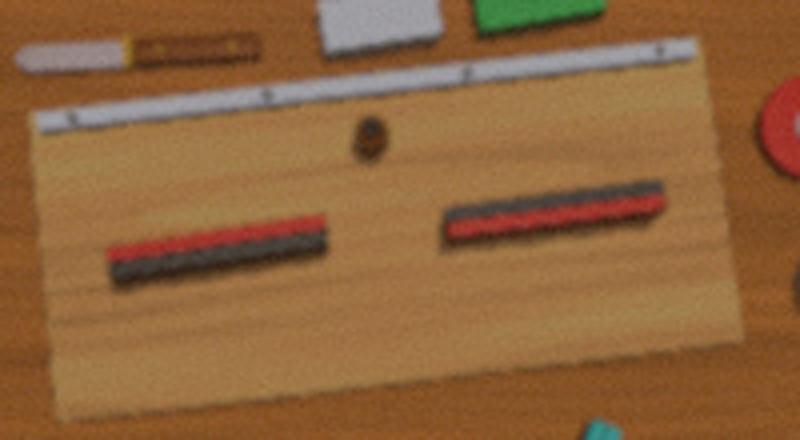

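View pics/sb.png

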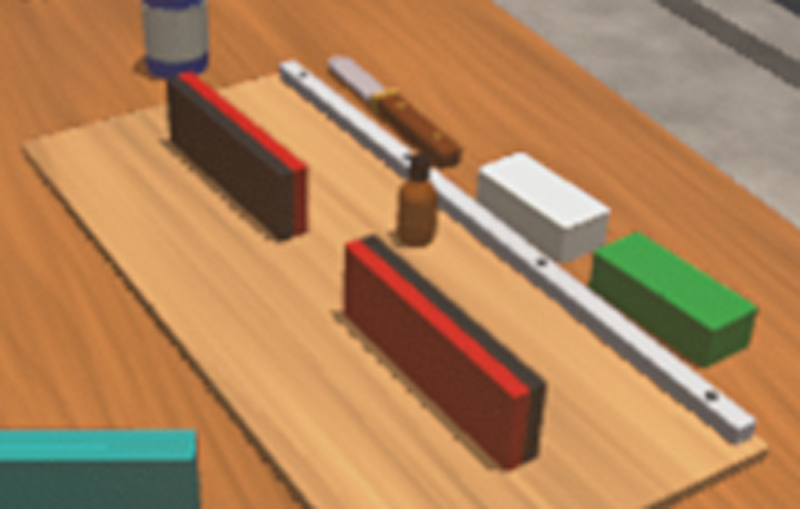

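```bash
python3 - <<'E'
from h import *
def P(u,v,z): return ray("top",(222+(u-1.5)/4,145+(v-1.5)/4),z)[:2]
A,B=P(38,132,.026),P(698,58,.026)
ey=(A-B)/np.linalg.norm(A-B); ex=np.array([ey[1],-ey[0]])
print("rail",A,B,np.linalg.norm(A-B),"yaw",np.degrees(np.arctan2(ex[1],ex[0])))
M=(A+B)/2; O=M-ex*.1; print("origin",O)
for n,q in dict(front=[(60,420),(742,340)]).items():
    for u in q: d=P(*u,.012)-O; print(n,d@ex,d@ey)
for n,q in dict(L=[(108,250),(325,218),(328,248),(114,284)],R=[(446,212),(662,183),(664,210),(450,238)]).items():
    w=[P(*u,.072) for u in q]; c=np.mean(w,0); d=c-O
    print(n,"c",c,"board",d@ex,d@ey,[ (round((x-O)@ex,3),round((x-O)@ey,3)) for x in w])
E
```

```text
rail [0.66651583 0.29570821] [ 0.73227324 -0.26175756] 0.5613306790227407 yaw 6.7273951132239365
origin [0.60008306 0.00526077]
front -0.14159358892337692 0.2867036102404246
front -0.14111499180473236 -0.2866674777616231
L c [0.56061977 0.13822613] board -0.023615263123957835 0.13667281286667182 [(np.float64(-0.013), np.float64(0.226)), (np.float64(-0.008), np.float64(0.049)), (np.float64(-0.032), np.float64(0.049)), (np.float64(-0.041), np.float64(0.224))]
R c [ 0.59343573 -0.13445297] board -0.022968403856363166 -0.137973071551622 [(np.float64(-0.014), np.float64(-0.049)), (np.float64(-0.01), np.float64(-0.227)), (np.float64(-0.032), np.float64(-0.226)), (np.float64(-0.035), np.float64(-0.05))]
```

>>> {"op": "servo_tool", "data": {
  "commands": [
    {"tx": -4, "ty": -2.4, "yaw": -3},
    {"tx": -8, "ty": -4.8, "yaw": -6},
    {"tx": -11, "ty": -6.6, "yaw": -9},
    {"tx": -14, "ty": -8.5, "yaw": -12},
    {"tx": -17.5, "ty": -10.6, "yaw": -15},
    {"tx": -21, "ty": -12.7, "yaw": -18},
    {"tx": -24.5, "ty": -14.8, "yaw": -20},
    {"tx": -28, "ty": -16.9, "yaw": -20},
    {"tx": -31.5, "ty": -19, "yaw": -20},
    {"tx": -35, "ty": -21.1, "yaw": -20},
    {"tx": -38, "ty": -23, "yaw": -20},
    {"tx": -38, "ty": -23, "yaw": -20}
  ],
  "hand": 1
}}

```text
schema error: expected keys tx, ty, tz, yaw
```

```bash
cat >> h.py <<'E'
from scipy.spatial.transform import Rotation as Ro
O=np.array([.602,.0055]); YAW=np.radians(6.7)
EX=np.array([np.cos(YAW),np.sin(YAW)]); EY=np.array([-EX[1],EX[0]])
def where():
    s=get_state(); R=Ro.from_rotvec(s["ee_rot"]).as_matrix(); d=s["tcp_pos"][:2]-O
    print("t %.2f board x %.4f y %.4f z %.4f"%(s["t"],d@EX,d@EY,s["tcp_pos"][2]),"tool y off board y deg %.2f"%np.degrees(np.arctan2(R[:2,1]@EX,R[:2,1]@EY)),"F",np.round(s["ft_force"],1),"w",round(s["width"],4),"q",np.round(s["qpos"],2)); return s,R
def goto(x,y,z):
    s,R=where(); W=np.r_[O+x*EX+y*EY,z]
    print("cm",np.round(R.T@(W-s["tcp_pos"])*100,2))
E
python3 -c "
from h import *
goto(.03,.137,.231)"
```

```text
t 0.40 board x -0.3845 y 0.6518 z 0.2312 tool y off board y deg 20.04 F [ 0.1 -0.5 -0.2] w 0.0856 q [ 1.16  0.53  1.43 -0.    1.18 -0.18]
cm [-5.658e+01 -3.417e+01  2.000e-02]
```

>>> {"op": "servo_tool", "data": {
  "commands": [
    {"tx": -3.5, "ty": -2.1, "tz": 0, "yaw": -3},
    {"tx": -7, "ty": -4.2, "tz": 0, "yaw": -6},
    {"tx": -10.5, "ty": -6.3, "tz": 0, "yaw": -9},
    {"tx": -14, "ty": -8.5, "tz": 0, "yaw": -12},
    {"tx": -17.5, "ty": -10.6, "tz": 0, "yaw": -15},
    {"tx": -21, "ty": -12.7, "tz": 0, "yaw": -18},
    {"tx": -24.5, "ty": -14.8, "tz": 0, "yaw": -20},
    {"tx": -28, "ty": -16.9, "tz": 0, "yaw": -20},
    {"tx": -31.5, "ty": -19, "tz": 0, "yaw": -20},
    {"tx": -35, "ty": -21.1, "tz": 0, "yaw": -20},
    {"tx": -38, "ty": -23, "tz": 0, "yaw": -20},
    {"tx": -38, "ty": -23, "tz": 0, "yaw": -20}
  ],
  "hand": 1
}}

```text
t: 1.4
tcp_pos: [0.4665, 0.2925, 0.2317]
ee_rot: [-0.172, 3.132, -0.002]
ft_force: [0.1, -0.2, 0.2]
width: 0.0853
finger_force: 0.0
```

```bash
python3 -c "
from h import *
goto(.03,.137,.18)"
```

```text
t 1.40 board x -0.1011 y 0.3008 z 0.2317 tool y off board y deg 0.40 F [ 0.1 -0.2  0.2] w 0.0853 q [ 0.36  0.43  1.62 -0.    1.09 -1.32]
cm [-13.2  -16.28   5.26]
```

>>> {"op": "servo_tool", "data": {
  "commands": [
    {"tx": -2.6, "ty": -3.2, "tz": 0, "yaw": 0},
    {"tx": -5.2, "ty": -6.4, "tz": 0, "yaw": 0},
    {"tx": -7.8, "ty": -9.6, "tz": 0, "yaw": 0},
    {"tx": -10.5, "ty": -13, "tz": 0, "yaw": 0},
    {"tx": -13.2, "ty": -16.3, "tz": 1, "yaw": -1},
    {"tx": -13.2, "ty": -16.3, "tz": 4, "yaw": -1},
    {"tx": -13.2, "ty": -16.3, "tz": 7, "yaw": -1},
    {"tx": -13.2, "ty": -16.3, "tz": 10, "yaw": -1},
    {"tx": -13.2, "ty": -16.3, "tz": 13, "yaw": -1},
    {"tx": -13.2, "ty": -16.3, "tz": 13, "yaw": -1}
  ]
}}

```text
t: 2.23
tcp_pos: [0.6061, 0.1499, 0.0952]
ee_rot: [0.208, -3.122, -0.0]
ft_force: [-1.1, -0.7, -0.3]
width: 0.085
finger_force: 0.0
```

```bash
python3 -c "
from h import *
goto(0.0,.137,.05)
im=camera('side');cv2.imwrite('pics/s1.png',cv2.resize(im[100:300,200:480,::-1],(784,560)))"
```

```text
t 2.23 board x 0.0209 y 0.1429 z 0.0952 tool y off board y deg -0.94 F [-1.1 -0.7 -0.3] w 0.085 q [ 0.06  0.7   1.53  0.    0.92 -1.64]
cm [ 2.04 -0.56  4.55]
```

View pics/s1.png

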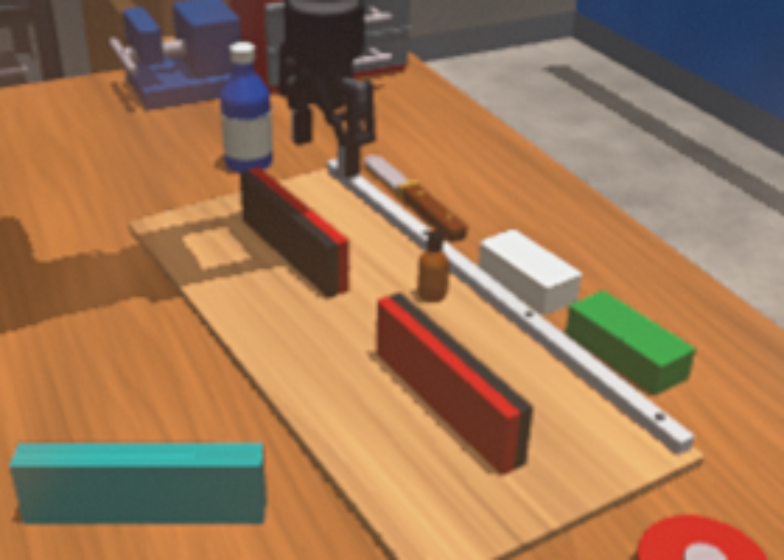

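The picture shows the open fingers above and on the rail side of the left stone (about pixel (300,230) in the crop), clear of the phial at (432,270). Lowering now, then I'll push towards the robot.

>>> {"op": "servo_tool", "data": {
  "commands": [
    {"tx": -1.2, "ty": -0.6, "tz": 0, "yaw": 0},
    {"tx": -1.2, "ty": -0.6, "tz": 0, "yaw": 0},
    {"tx": -1.2, "ty": -0.6, "tz": 2.5, "yaw": 0},
    {"tx": -1.2, "ty": -0.6, "tz": 4.5, "yaw": 0},
    {"tx": -1.2, "ty": -0.6, "tz": 4.5, "yaw": 0},
    {"tx": 0, "ty": -0.6, "tz": 4.5, "yaw": 0},
    {"tx": 0.8, "ty": -0.6, "tz": 4.5, "yaw": 0},
    {"tx": 1.4, "ty": -0.6, "tz": 4.5, "yaw": 0},
    {"tx": 2, "ty": -0.6, "tz": 4.5, "yaw": 0},
    {"tx": 2.5, "ty": -0.6, "tz": 4.5, "yaw": 0},
    {"tx": 3, "ty": -0.6, "tz": 4.5, "yaw": 0}
  ]
}}

```text
t: 3.2
tcp_pos: [0.5846, 0.1404, 0.0583]
ee_rot: [-0.21, 3.127, -0.0]
ft_force: [3.9, 1.2, 7.7]
width: 0.0857
finger_force: 4.2
```

```bash
python3 -c "
from h import *
where()
im=camera('side');cv2.imwrite('pics/s2.png',cv2.resize(im[100:300,200:480,::-1],(784,560)))
print([(round(d['p'],2),np.round(d['point'],3)) for d in spot_point('side','stone_1')])"
```

```text
t 3.20 board x -0.0016 y 0.1360 z 0.0583 tool y off board y deg -1.00 F [3.9 1.2 7.7] w 0.0857 q [ 0.05  0.73  1.63 -0.    0.78 -1.66]
[(0.87, array([ 0.354, -0.391,  0.029])), (0.82, array([ 0.337, -0.141,  0.032])), (0.68, array([0.564, 0.138, 0.041])), (0.67, array([ 0.594, -0.136,  0.043]))]
```

>>> {"op": "servo_tool", "data": {
  "commands": [
    {"tx": 0, "ty": 0, "tz": -2, "yaw": 0},
    {"tx": 0, "ty": 0, "tz": -2, "yaw": 0},
    {"tx": -3, "ty": 0, "tz": -2, "yaw": 0},
    {"tx": -4.5, "ty": 0, "tz": -2, "yaw": 0},
    {"tx": -4.5, "ty": 0, "tz": -1, "yaw": 0},
    {"tx": -4.5, "ty": 0, "tz": 0, "yaw": 0},
    {"tx": -4.5, "ty": 0, "tz": 0, "yaw": 0},
    {"tx": -4.5, "ty": 0, "tz": 0, "yaw": 0}
  ]
}}

```text
t: 3.97
tcp_pos: [0.6235, 0.146, 0.0543]
ee_rot: [0.21, -3.129, -0.0]
ft_force: [-0.3, -1.1, -0.1]
width: 0.0851
finger_force: 0.0
```

```bash
python3 -c "
from h import *
where()
im=camera('side');cv2.imwrite('pics/s2.png',cv2.resize(im[100:300,200:480,::-1],(784,560)))"
```

```text
t 3.97 board x 0.0377 y 0.1370 z 0.0543 tool y off board y deg -0.96 F [-0.3 -1.1 -0.1] w 0.0851 q [ 0.06  0.78  1.51 -0.    0.86 -1.65]
```

View pics/s2.png

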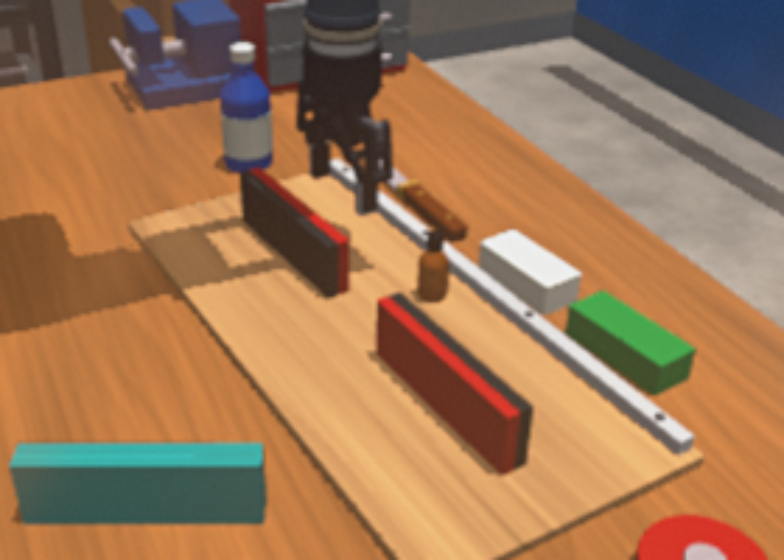

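The stone still stands at crop (295,232), with the fingers behind it on the rail side. I'll lower another centimetre first, then push.

>>> {"op": "servo_tool", "data": {
  "commands": [
    {"tx": 0, "ty": 0, "tz": 1, "yaw": 0},
    {"tx": 0, "ty": 0, "tz": 1, "yaw": 0},
    {"tx": 1, "ty": 0, "tz": 1, "yaw": 0},
    {"tx": 2, "ty": 0, "tz": 1, "yaw": 0},
    {"tx": 3, "ty": 0, "tz": 1, "yaw": 0},
    {"tx": 3.7, "ty": 0, "tz": 1, "yaw": 0},
    {"tx": 4.4, "ty": 0, "tz": 1, "yaw": 0},
    {"tx": 5.1, "ty": 0, "tz": 1, "yaw": 0},
    {"tx": 5.8, "ty": 0, "tz": 1, "yaw": 0},
    {"tx": 6.5, "ty": 0, "tz": 1, "yaw": 0},
    {"tx": 7, "ty": 0, "tz": 1, "yaw": 0},
    {"tx": 7, "ty": 0, "tz": 1, "yaw": 0}
  ]
}}

```text
t: 5.02
tcp_pos: [0.5547, 0.1367, 0.0459]
ee_rot: [0.21, -3.131, -0.0]
ft_force: [0.5, 0.4, 0.3]
width: 0.0855
finger_force: 0.0
```

```bash
python3 -c "
from h import *
where()
im=camera('side');cv2.imwrite('pics/s3.png',cv2.resize(im[100:300,200:480,::-1],(784,560)))
print([(round(d['p'],2),np.round(d['point'],3)) for d in spot_point('side','stone_1')])"
```

```text
t 5.02 board x -0.0317 y 0.1359 z 0.0459 tool y off board y deg -0.96 F [0.5 0.4 0.3] w 0.0855 q [ 0.05  0.73  1.7   0.    0.72 -1.66]
[(0.93, array([ 0.338, -0.14 ,  0.033])), (0.9, array([ 0.596, -0.135,  0.044])), (0.63, array([0.523, 0.13 , 0.021])), (0.56, array([ 0.354, -0.392,  0.031]))]
```

>>> {"op": "servo_tool", "data": {
  "commands": [
    {"tx": 0, "ty": 0, "tz": -3, "yaw": 0},
    {"tx": 1, "ty": 0, "tz": -4, "yaw": 0},
    {"tx": 4, "ty": 0, "tz": -4, "yaw": 0},
    {"tx": 7, "ty": 0, "tz": -4, "yaw": 0},
    {"tx": 10, "ty": 0, "tz": -4, "yaw": 0},
    {"tx": 11, "ty": 0, "tz": -4, "yaw": 0},
    {"tx": 11, "ty": 0, "tz": -4, "yaw": 0},
    {"tx": 11, "ty": 0, "tz": -2, "yaw": 1},
    {"tx": 11, "ty": 0, "tz": 0, "yaw": 1},
    {"tx": 11, "ty": 0, "tz": 1.5, "yaw": 1},
    {"tx": 11, "ty": 0, "tz": 1.5, "yaw": 1},
    {"tx": 11, "ty": 0, "tz": 1.5, "yaw": 1}
  ]
}}

```text
t: 6.12
tcp_pos: [0.45, 0.1222, 0.0307]
ee_rot: [-0.182, 3.135, -0.0]
ft_force: [0.9, -0.5, 0.2]
width: 0.085
finger_force: 0.0
```

```bash
python3 -c "
from h import *
where()
im=camera('side');cv2.imwrite('pics/s3.png',cv2.resize(im[100:300,200:480,::-1],(784,560)))"
```

```text
t 6.12 board x -0.1373 y 0.1336 z 0.0307 tool y off board y deg 0.05 F [ 0.9 -0.5  0.2] w 0.085 q [ 0.02  0.69  1.97  0.    0.48 -1.66]
```

View pics/s3.png

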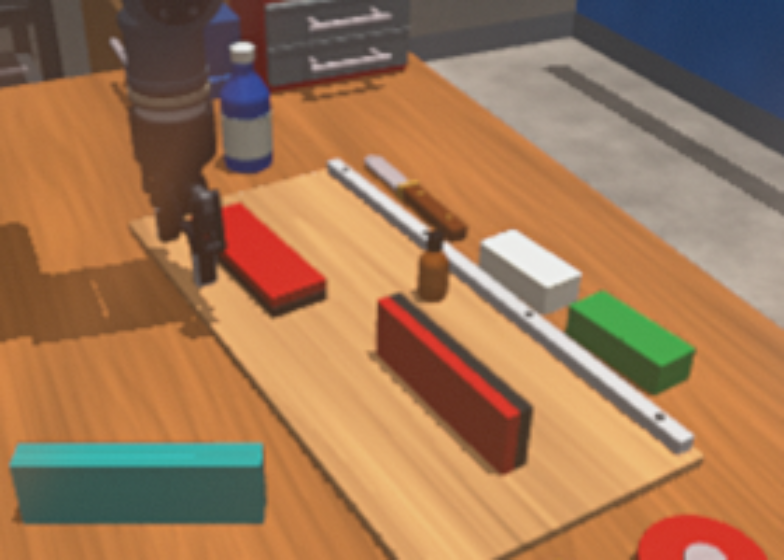

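The left stone lies red side up at crop (270,255), with the fingers behind it on the robot side. I'll lower and start pushing it to the rail.

>>> {"op": "servo_tool", "data": {
  "commands": [
    {"tx": 0, "ty": -0.2, "tz": 0.8, "yaw": 0},
    {"tx": 0, "ty": -0.2, "tz": 1.6, "yaw": 0},
    {"tx": 0, "ty": -0.2, "tz": 1.6, "yaw": 0},
    {"tx": -1, "ty": -0.2, "tz": 1.6, "yaw": 0},
    {"tx": -2, "ty": -0.2, "tz": 1.6, "yaw": 0},
    {"tx": -3, "ty": -0.2, "tz": 1.6, "yaw": 0},
    {"tx": -4, "ty": -0.2, "tz": 1.6, "yaw": 0},
    {"tx": -5, "ty": -0.2, "tz": 1.6, "yaw": 0}
  ]
}}

```text
t: 6.83
tcp_pos: [0.4927, 0.1259, 0.0154]
ee_rot: [0.183, -3.122, -0.0]
ft_force: [-14.4, -1.9, 13.5]
width: 0.0851
finger_force: 7.2
```

```bash
python3 -c "
from h import *
goto(.015,.136,.013)"
```

```text
t 6.83 board x -0.0945 y 0.1324 z 0.0154 tool y off board y deg -0.02 F [-14.4  -1.9  13.5] w 0.0851 q [ 0.03  0.74  1.86 -0.    0.55 -1.66]
cm [-10.95   0.36   0.09]
```

>>> {"op": "servo_tool", "data": {
  "commands": [
    {"tx": 0, "ty": 0.3, "tz": -0.2, "yaw": 0},
    {"tx": -0.7, "ty": 0.3, "tz": -0.2, "yaw": 0},
    {"tx": -1.4, "ty": 0.3, "tz": -0.2, "yaw": 0},
    {"tx": -2.1, "ty": 0.3, "tz": -0.2, "yaw": 0},
    {"tx": -2.8, "ty": 0.3, "tz": -0.2, "yaw": 0}
  ]
}}

```text
t: 7.25
tcp_pos: [0.5194, 0.1322, 0.0173]
ee_rot: [0.183, -3.122, -0.0]
ft_force: [-11.2, -0.4, 7.9]
width: 0.0856
finger_force: 5.4
```

```bash
python3 -c "
from h import *
goto(.015,.136,.013)
im=camera('side');cv2.imwrite('pics/s4.png',cv2.resize(im[100:300,200:480,::-1],(784,560)))
print([(round(d['p'],2),np.round(d['point'],3)) for d in spot_point('side','stone_1')])"
```

```text
t 7.25 board x -0.0673 y 0.1355 z 0.0173 tool y off board y deg -0.01 F [-11.2  -0.4   7.9] w 0.0856 q [ 0.04  0.76  1.79 -0.    0.61 -1.65]
cm [-8.23  0.05  0.32]
[(0.86, array([ 0.352, -0.391,  0.031])), (0.7, array([ 0.342, -0.14 ,  0.03 ])), (0.66, array([ 0.594, -0.136,  0.047])), (0.61, array([0.56 , 0.132, 0.027]))]
```

View pics/s4.png

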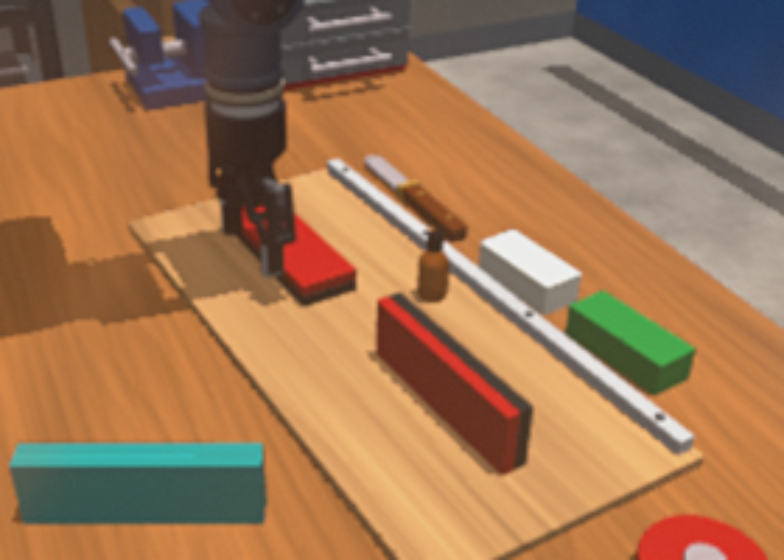

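The stone is flat and moving ahead of the fingers (crop (305,260)), 4 cm ahead of the TCP. I'll keep pushing.

>>> {"op": "servo_tool", "data": {
  "commands": [
    {"tx": -1, "ty": 0, "tz": 0, "yaw": 0},
    {"tx": -2, "ty": 0, "tz": 0, "yaw": 0},
    {"tx": -3, "ty": 0, "tz": 0, "yaw": 0},
    {"tx": -4, "ty": 0, "tz": 0, "yaw": 0},
    {"tx": -5, "ty": 0, "tz": 0, "yaw": 0},
    {"tx": -6, "ty": 0, "tz": 0, "yaw": 0},
    {"tx": -7, "ty": 0, "tz": 0, "yaw": 0},
    {"tx": -7.7, "ty": 0, "tz": 0, "yaw": 0},
    {"tx": -8.2, "ty": 0, "tz": 0, "yaw": 0}
  ]
}}

```text
t: 8.1
tcp_pos: [0.6053, 0.1419, 0.0172]
ee_rot: [0.183, -3.131, -0.0]
ft_force: [-6.2, -1.0, 2.0]
width: 0.0852
finger_force: 3.5
```

```bash
python3 -c "
from h import *
goto(.03,.136,.015)"
```

```text
t 8.10 board x 0.0192 y 0.1351 z 0.0172 tool y off board y deg 0.02 F [-6.2 -1.   2. ] w 0.0852 q [ 0.05  0.82  1.57  0.    0.76 -1.64]
cm [-1.08  0.09  0.21]
```

>>> {"op": "servo_tool", "data": {
  "commands": [
    {"tx": -0.4, "ty": 0, "tz": 0, "yaw": 0},
    {"tx": -0.8, "ty": 0, "tz": 0, "yaw": 0},
    {"tx": -1.1, "ty": 0, "tz": 0, "yaw": 0},
    {"tx": -1.3, "ty": 0, "tz": 0, "yaw": 0},
    {"tx": -1.3, "ty": 0, "tz": 0, "yaw": 0}
  ]
}}

```text
t: 8.52
tcp_pos: [0.6156, 0.1431, 0.0172]
ee_rot: [0.184, -3.126, 0.001]
ft_force: [-10.0, -1.7, 4.8]
width: 0.0855
finger_force: 4.7
```

```bash
python3 -c "
from h import *
where()"
```

```text
t 8.52 board x 0.0296 y 0.1350 z 0.0172 tool y off board y deg -0.04 F [-10.   -1.7   4.8] w 0.0855 q [ 0.05  0.83  1.54 -0.    0.79 -1.64]
```

>>> {"op": "servo_tool", "data": {
  "commands": [
    {"tx": -0.3, "ty": 0, "tz": 0, "yaw": 0},
    {"tx": -0.5, "ty": 0, "tz": 0, "yaw": 0},
    {"tx": -0.7, "ty": 0, "tz": 0, "yaw": 0},
    {"tx": -0.7, "ty": 0, "tz": 0, "yaw": 0}
  ]
}}

```text
t: 8.85
tcp_pos: [0.6155, 0.1431, 0.0171]
ee_rot: [0.184, -3.11, 0.002]
ft_force: [-20.1, -4.3, 16.5]
width: 0.0851
finger_force: 10.7
```

```bash
python3 -c "
from h import *
where()"
```

```text
t 8.85 board x 0.0295 y 0.1351 z 0.0171 tool y off board y deg -0.07 F [-20.1  -4.3  16.5] w 0.0851 q [ 0.05  0.83  1.53 -0.    0.81 -1.63]
```

Contact with the rail: the position holds while the force doubles. Backing off and moving to the right stone.

>>> {"op": "servo_tool", "data": {
  "commands": [
    {"tx": 1, "ty": 0, "tz": 0, "yaw": 0},
    {"tx": 2.5, "ty": 0, "tz": 0, "yaw": 0},
    {"tx": 4, "ty": 0, "tz": -3, "yaw": 0},
    {"tx": 7, "ty": 0, "tz": -5, "yaw": 0},
    {"tx": 10, "ty": 0, "tz": -7, "yaw": 0},
    {"tx": 12, "ty": -2.5, "tz": -9, "yaw": 0},
    {"tx": 12, "ty": -6, "tz": -9, "yaw": 0},
    {"tx": 12, "ty": -9.5, "tz": -9, "yaw": 0},
    {"tx": 12, "ty": -13, "tz": -9, "yaw": 0},
    {"tx": 12, "ty": -16.5, "tz": -9, "yaw": 0},
    {"tx": 12, "ty": -20, "tz": -9, "yaw": 0},
    {"tx": 12, "ty": -23.5, "tz": -9, "yaw": 0}
  ]
}}

```text
t: 9.85
tcp_pos: [0.5369, -0.1058, 0.1082]
ee_rot: [-0.182, 3.132, -0.003]
ft_force: [0.6, -0.0, -0.1]
width: 0.0852
finger_force: 0.0
```

```bash
python3 -c "
from h import *
goto(-.08,-.138,.045)"
```

```text
t 9.85 board x -0.0776 y -0.1029 z 0.1082 tool y off board y deg 0.05 F [ 0.6 -0.  -0.1] w 0.0852 q [-0.4   0.6   1.74  0.    0.8  -2.09]
cm [ 0.26 -3.49  6.33]
```

>>> {"op": "servo_tool", "data": {
  "commands": [
    {"tx": 0.3, "ty": -3, "tz": 0, "yaw": 0},
    {"tx": 0.3, "ty": -3, "tz": 3, "yaw": 0},
    {"tx": 0.3, "ty": -3, "tz": 6.2, "yaw": 0},
    {"tx": 0.3, "ty": -3, "tz": 6.2, "yaw": 0},
    {"tx": 0.3, "ty": -3, "tz": 6.2, "yaw": 0},
    {"tx": -1, "ty": -3, "tz": 6.2, "yaw": 0},
    {"tx": -2, "ty": -3, "tz": 6.2, "yaw": 0},
    {"tx": -3, "ty": -3, "tz": 6.2, "yaw": 0},
    {"tx": -4, "ty": -3, "tz": 6.2, "yaw": 0},
    {"tx": -5, "ty": -3, "tz": 6.2, "yaw": 0},
    {"tx": -6, "ty": -3, "tz": 6.2, "yaw": 0},
    {"tx": -6.5, "ty": -3, "tz": 6.2, "yaw": 0}
  ]
}}

```text
t: 10.85
tcp_pos: [0.6056, -0.1255, 0.0466]
ee_rot: [-0.184, 3.132, -0.003]
ft_force: [0.9, -0.3, 1.1]
width: 0.0854
finger_force: 0.0
```

```bash
python3 -c "
from h import *
where()
im=camera('side');cv2.imwrite('pics/s5.png',cv2.resize(im[100:300,200:480,::-1],(784,560)))
r=[d for d in spot_point('side','stone_1')]
for d in r: e=d['point'][:2]-O; print(round(d['p'],2),np.round(d['point'],3),e@EX,e@EY)"
```

```text
t 10.85 board x -0.0117 y -0.1305 z 0.0466 tool y off board y deg -0.02 F [ 0.9 -0.3  1.1] w 0.0854 q [-0.38  0.76  1.58  0.    0.79 -2.07]
0.92 [0.655 0.146 0.021] 0.06945088539523134 0.1335088930289606
0.81 [ 0.634 -0.13   0.034] 0.016124541743339882 -0.1387286890068788
0.65 [ 0.353 -0.393  0.029] -0.29386876338670126 -0.36651718909973513
0.6 [ 0.337 -0.139  0.033] -0.2797395253699809 -0.11253109768316391
```

View pics/s5.png

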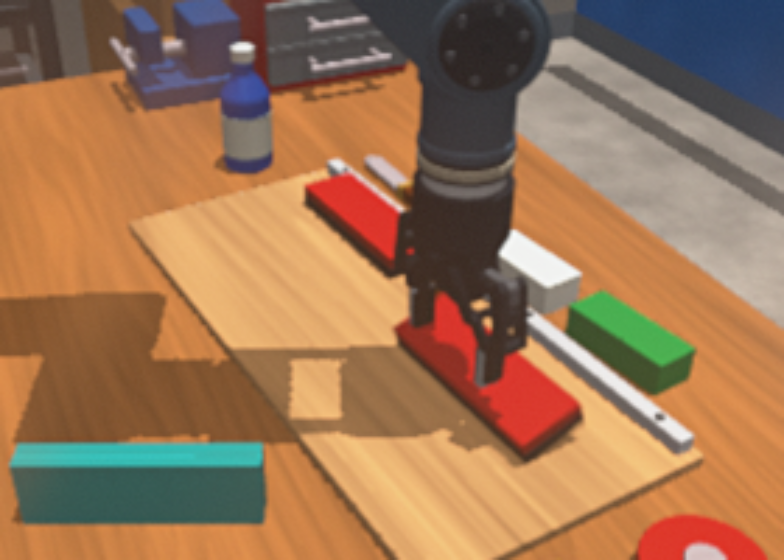

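The right stone is down, red side up, at crop (490,385). The left one sits flush at the rail. Now I'll go behind the right stone, lower, and push.

>>> {"op": "servo_tool", "data": {
  "commands": [
    {"tx": 0, "ty": 0, "tz": -2, "yaw": 0},
    {"tx": 0, "ty": 0, "tz": -2.5, "yaw": 0},
    {"tx": 2.5, "ty": -0.5, "tz": -2.5, "yaw": 0},
    {"tx": 5.5, "ty": -0.6, "tz": -2.5, "yaw": 0},
    {"tx": 5.5, "ty": -0.6, "tz": -2.5, "yaw": 0},
    {"tx": 5.5, "ty": -0.6, "tz": -1, "yaw": 0},
    {"tx": 5.5, "ty": -0.6, "tz": 1, "yaw": 0},
    {"tx": 5.5, "ty": -0.6, "tz": 2.8, "yaw": 0},
    {"tx": 5.5, "ty": -0.6, "tz": 2.8, "yaw": 0},
    {"tx": 5.5, "ty": -0.6, "tz": 2.8, "yaw": 0}
  ]
}}

```text
t: 11.78
tcp_pos: [0.5483, -0.1377, 0.0168]
ee_rot: [0.182, -3.134, -0.002]
ft_force: [-0.2, -0.1, 0.0]
width: 0.0854
finger_force: 0.0
```

```bash
python3 -c "
from h import *
goto(.023,-.138,.017)"
```

```text
t 11.78 board x -0.0700 y -0.1359 z 0.0168 tool y off board y deg 0.05 F [-0.2 -0.1  0. ] w 0.0854 q [-0.44  0.77  1.72 -0.    0.65 -2.13]
cm [-9.3  -0.2  -0.04]
```

>>> {"op": "servo_tool", "data": {
  "commands": [
    {"tx": -1, "ty": -0.2, "tz": 0, "yaw": 0},
    {"tx": -2, "ty": -0.2, "tz": 0, "yaw": 0},
    {"tx": -3, "ty": -0.2, "tz": 0, "yaw": 0},
    {"tx": -4, "ty": -0.2, "tz": 0, "yaw": 0},
    {"tx": -5, "ty": -0.2, "tz": 0, "yaw": 0},
    {"tx": -6, "ty": -0.2, "tz": 0, "yaw": 0},
    {"tx": -7, "ty": -0.2, "tz": 0, "yaw": 0},
    {"tx": -8, "ty": -0.2, "tz": 0, "yaw": 0},
    {"tx": -9, "ty": -0.2, "tz": 0, "yaw": 0},
    {"tx": -9.5, "ty": -0.2, "tz": 0, "yaw": 0},
    {"tx": -10, "ty": -0.2, "tz": 0, "yaw": 0},
    {"tx": -10.3, "ty": -0.2, "tz": 0, "yaw": 0}
  ]
}}

```text
t: 12.78
tcp_pos: [0.6481, -0.1276, 0.018]
ee_rot: [0.186, -3.127, -0.001]
ft_force: [-14.1, -4.5, 11.2]
width: 0.0852
finger_force: 7.5
```

```bash
python3 -c "
from h import *
where()"
```

```text
t 12.78 board x 0.0303 y -0.1376 z 0.0180 tool y off board y deg -0.10 F [-14.1  -4.5  11.2] w 0.0852 q [-0.36  0.85  1.46 -0.    0.84 -2.05]
```

>>> {"op": "servo_tool", "data": {
  "commands": [
    {"tx": -0.3, "ty": 0, "tz": 0, "yaw": 0},
    {"tx": -0.5, "ty": 0, "tz": 0, "yaw": 0},
    {"tx": -0.5, "ty": 0, "tz": 0, "yaw": 0}
  ]
}}

```text
t: 13.03
tcp_pos: [0.6481, -0.1275, 0.018]
ee_rot: [0.186, -3.117, -0.003]
ft_force: [-20.3, -4.7, 14.8]
width: 0.0856
finger_force: 10.1
```

```bash
python3 -c "
from h import *
where()"
```

```text
t 13.03 board x 0.0302 y -0.1375 z 0.0180 tool y off board y deg -0.12 F [-20.3  -4.7  14.8] w 0.0856 q [-0.36  0.85  1.45 -0.01  0.86 -2.04]
```

Stopped at the rail. I'll back straight off, lift clear and check.

>>> {"op": "servo_tool", "data": {
  "commands": [
    {"tx": 1, "ty": 0, "tz": 0, "yaw": 0},
    {"tx": 2.5, "ty": 0, "tz": 0, "yaw": 0},
    {"tx": 5, "ty": 0, "tz": -2, "yaw": 0},
    {"tx": 8, "ty": 0, "tz": -4, "yaw": 0},
    {"tx": 11, "ty": 0, "tz": -7, "yaw": 0},
    {"tx": 14, "ty": 0, "tz": -10, "yaw": 0},
    {"tx": 17, "ty": 0, "tz": -13, "yaw": 0},
    {"tx": 19, "ty": 0, "tz": -16, "yaw": 0},
    {"tx": 19, "ty": 0, "tz": -16, "yaw": 0},
    {"tx": 19, "ty": 0, "tz": -16, "yaw": 0}
  ]
}}

```text
t: 13.87
tcp_pos: [0.4692, -0.1504, 0.18]
ee_rot: [-0.18, 3.13, -0.006]
ft_force: [-0.2, 0.2, -0.7]
width: 0.0853
finger_force: 0.0
```

```bash
python3 -c "
from h import *
where()
a=camera('top')[145:255,222:422,::-1];b=camera('side')[140:280,240:460,::-1]
cv2.imwrite('pics/end.png',np.vstack([cv2.resize(a,(500,275)),cv2.resize(b,(500,318))]))
for c in('top','side'):
  for d in spot_point(c,'stone_1'): e=d['point'][:2]-O; print(c,round(d['p'],2),np.round(d['point'],3),np.round([e@EX,e@EY],4))"
```

```text
t 13.87 board x -0.1501 y -0.1393 z 0.1800 tool y off board y deg 0.10 F [-0.2  0.2 -0.7] w 0.0853 q [-0.54  0.42  1.82  0.    0.89 -2.22]
top 0.76 [ 0.355 -0.389  0.03 ] [-0.291  -0.3631]
top 0.58 [ 0.689 -0.125  0.025] [ 0.0713 -0.1396]
top 0.58 [0.654 0.148 0.026] [0.0683 0.1358]
side 0.78 [ 0.339 -0.14   0.032] [-0.2781 -0.1142]
side 0.74 [ 0.354 -0.388  0.031] [-0.2922 -0.3617]
side 0.7 [0.658 0.146 0.024] [0.0725 0.1328]
side 0.61 [ 0.687 -0.124  0.025] [ 0.0691 -0.1382]
```

View pics/end.png

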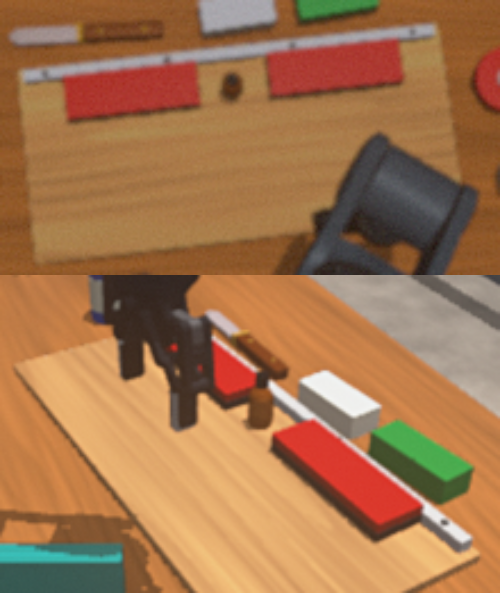

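Both stones lie red side up, flush with the rail (top view (132,90) and (335,68)). The phial is still in place at (232,86), and the gripper is clear.

```bash
python3 -c "
from bench import *
print(close_job())"
```

```text
the job is handed in; nothing more can be done
None
```

I pushed both stones over so they lie flat, red side up and flush against the rail, left the phial and everything else where it was, and handed the job in; no verdict came back.

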